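# Close up the bottle rack's sliding fence

### The arm

A 6-joint arm with a two-finger parallel gripper is mounted at the origin on a cart in front of the work surface, level with it; the furniture and walls round the work are solid. World frame = base frame: x ahead of the robot, y to its left, z up, the work surface at z = 0. Lengths are in m, angles in degrees, forces in N, time in s.
With the tool pointing down it reaches from about 0.4 to 0.825 m from the base axis. Payload 7 kg.
Tool frame: the origin (TCP) lies between the finger pads; the fingertips stand 19 mm ahead of it and the grasp point (between the pads) is the TCP; x points along the fingers, y is the direction in which the jaws open and shut, and the axes are right-handed (so a half turn about x gives the same grasp; the last joint's range is limited). The gripper opens to 88 mm and grips with 3 to 60 N. Pads are 19 mm wide; open, the fingers measure 130 mm over their backs; the gripper's body (78 mm by 193 mm) begins 47 mm behind the grasp point.
Start: joints at [89.043, 20.546, 0.682, 0, -70.136, -16.507], TCP at [0.203, 0.644, 0.246] pointing down, gripper open.
Joint ranges: [-176.03, 176.03], [-82.01, 121.73], [-58.28, 71.71], [-173.87, 95.51], [-174.79, -0.11], [-173.66, 173.66]. Speed limits (degrees/s): [136.94, 136.94, 172.46, 180, 180, 180].

### API

Orientations are given as [roll, pitch, yaw] about the fixed x, y, z axes, in that order (R = Rz(yaw) Ry(pitch) Rx(roll)).
In Python, from plant import r gives the robot as it stands.
- The arm moves only by the tool send_rows, never from a script. Its argument "plan" is a list of rows, each a list of 2 entries, a list of its own where there are three numbers: the shift along the tool's x, y, z scaled (see below), then the turn, a rotation vector about the tool's x, y, z scaled (see below). A call has exactly 5 rows; each row is the pose to reach, as a shift and turn from the pose measured when the call began, along the tool's axes at that moment; what a row does not reach only later rows make up. The controller multiplies each number of a shift by 0.15 m and each number of a turn by pi/4 rad. A row lasts 1/10 s, in which the tool goes at most 50 mm and 8.59 degrees, less where a joint would pass 70% of its speed; a pose out of reach is approached as far as the arm can. A call with a number of a shift or a turn outside -1 to 1 is refused whole. A call with a gripper value outside its range is refused whole. "jaw" is the opening, from -1 (shut) to 1 (fully open), so that 0 is half open, set as the call begins (left out, the last holds). The fingers move at their own pace and stop on an object; "force" is the grip in N (left out, the last holds). Time passes only in rows, so rows that repeat a pose let the fingers close, or fill a call up. It gives the time, the measured TCP pose, the force and the opening at its end, in the units of the state.
- r.get_state(): the state, without advancing time (a new reading comes with each control period).
- r.capture(name): name is "side" or "top" or "wrist"; returns a dict with "color" (384x512x3 uint8, red, green, blue), "range_z" (384x512 float32, m along the optical axis (not along the pixel's ray), 0 where there is no reading), "mtx" (3x3 intrinsics, pixels), "pose" (4x4, takes a point from camera to world coordinates). Camera axes: x right, y down, z forward; pixel columns grow to the right and rows downward; lengths in m; the calibration is good to about 2 mm. A picture is of the moment at which its call begins.
- r.close_job(): hands the job in, once; it reports no verdict.
Trained networks look in a picture, given as the dict that the camera call returned (one of the last four; its "shot" number tells which), for a name from the list of things; names that differ only in an ending like _2 or _b are one class to them, and where a whole thing is asked for, a point or a joint stands for the part that bears it (a point fixed in the world has none). Each returns a list of dicts, best first, with "score" (0 to 1); they miss things now and then, are a little off and sometimes report something else, mostly with a low value. They report only what shows in the picture. A call takes as long as a camera call. They do not tell look-alikes from the thing itself.
- r.find_in(picture, target): "uv" ([column, row] in pixels, amid what is visible of it).
- r.trace(picture, target): "mask" (384x512 bool, what is visible of it) and "uv" ([column, row] in pixels, amid what is visible of it).
The state is a dict: "time_s": time; "joints": joint angles; "qd": joint speeds; "joint_torque": joint torques, N m; "tcp_pos": TCP position; "eef_rot": TCP orientation; "contact_force": force on the tool from outside, world axes, zero at the start; "moment": the same for the moment, N m; "gripper_width": finger opening in m.
Only numpy, scipy, OpenCV 4.12 (cv2) and the standard library are available. Lean on these libraries where they do the work, as an engineer would, in place of code of your own. Each camera call takes 0.05 s, during which the arm holds its last target. There are 200 camera calls.

### The job

Close up the bottle rack: squeeze the red release lever of the sliding fence, slide the fence towards the row of colour bottles, and let the lever go so that it latches in the last notch before the bottles. The notches are hidden in the rail, so feel for the notch and never force the latch tooth against it; do not press on, shift or tip the bottles, and leave the spice jar and the salt box alone.

Things in the scene. Friction and masses are not known exactly. Their poses are not given: they have to be found in the camera images.
- rack: White rack plate 180 x 440 x 8 mm fixed to the worktop. Origin: centre of its underside; x away from the robot, y along the rail towards bottles and bookend, z up. Rail along y, 40 mm wide, axis at x = -65 mm, top at z = 34 mm. In it, hidden: notches every 30 mm (10 mm long, 5 mm deep, upright walls, flat land between); their place along the rail varies by 12 mm either way, so it must be felt.
- fence_face (a point): Point on the leading (+y) face of the fence's upright white plate, 128 x 66 mm, facing the bottle row, 34 mm above the rack's underside. The plate sits on a grey slide running along the rail in y; this face is 74 mm to +y of tab_face. The fence starts far from the bottles with its tooth down in a long slot, not locked; lift the tooth to leave it.
- tab_face (a point): Middle of the outer (-y) face of the grey upright tab fixed on the slide, over the rail axis, 104 mm above the rack's underside; 28 mm wide, 8 mm thick, ends 18 mm higher. Pushing it to +y moves the fence and leaves the lever free: about 1 N of friction, 3 to 5 N more while the tooth drags over the land between notches.
- lever_face (a point): Middle of the outer (+y) face of the red lever, 104 mm above the rack's underside, 54 mm to +y of tab_face at rest; 26 mm wide, 8 mm thick, ends 18 mm higher. Pinch tab and lever together along y from above; free space 35 mm below this point. 43 mm over both: tooth just clear; 36 mm: stop. Spring 1.2 N at rest, 2.3 N at the stop.
- release (a joint): Angle of the red lever, rad: 0 = let go and tooth fully down (in a notch or in the long starting slot), about 0.13 = tooth resting on the flat land between notches (not latched), 0.22 = squeezed to the stop.
- bookend: Blue steel bookend, 80 mm wide and 85 mm high, fixed on the rack floor. Origin: foot of the face against which the bottle row stands; axes parallel to the rack's. The three bottles stand in a row from this face towards -y; the face of the row that looks to the fence is at y = -100 mm here.
- bottle_a: Loose colour bottle (violet label), 32 mm across, 87 mm high; origin: centre of its underside.
- bottle_b: Loose colour bottle (blue label), 32 mm across, 87 mm high; origin: centre of its underside. The order of the bottles in the row varies.
- bottle_c: Loose colour bottle (pink), 32 mm across, 87 mm high; origin: centre of its underside.
- spice_jar: Bystander: spice jar with a red lid, 45 mm across, 106 mm high, behind the rack; origin: centre of its underside.
- baking_powder: Bystander: white salt box, 38 x 58 x 86 mm, behind the rack; origin: centre of its underside.
Things that resemble listed ones, but are neither listed nor needed, are in the scene too. What is shaped like the bottle_c but turquoise is not meant.

How it is judged:
By the outcome, as a careful person would: the job done as asked, in the order asked, and still so for the second after the job is handed in, with the robot touching nothing.
It also fails if it takes over 45 s, if anything falls off the work surface, if the arm or the gripper's body presses on something with over 40 N, if the wrist force passes 120 N, or if a joint passes its speed limit or range.

## Working session

There is one attempt and no reset: what is moved stays moved. The work goes in short steps, Python scripts to look and compute and a tool call to move; the robot and the scene stay as the last step left them, time stands still between calls to the robot, and variables do not carry over. Pictures are saved under pics/ and viewed, about 8 in all and at most 12, crops included, and the job is handed in when it is done.

Besides the shell and the picture viewer there is one more tool, called as a command line: name --argument value ..., lists and objects as JSON in quotes. send_rows: Moves the arm, as the interface text tells. Its arguments: {"type":"object","properties":{"plan":{"type":"array"},"jaw":{"type":"number"},"force":{"type":"number"}},"required":["plan"]}

```bash
mkdir -p pics; ls; cat > h.py <<'E'
from plant import r
import numpy as np, cv2
from scipy.spatial.transform import Rotation as R
def pt(c,uv,win=2):
    u,v=[int(round(a)) for a in uv]
    w=c['range_z'][max(0,v-win):v+win+1,max(0,u-win):u+win+1]; w=w[w>0]
    if not len(w): return None
    return dep(c,uv,np.median(w))
def dep(c,uv,z):
    K=c['mtx']; p=np.array([(uv[0]-K[0,2])/K[0,0]*z,(uv[1]-K[1,2])/K[1,1]*z,z,1]); return (c['pose']@p)[:3]
def cloud(c):
    v,u=np.mgrid[0:384,0:512]; z=c['range_z']; K=c['mtx']
    P=np.stack([(u-K[0,2])/K[0,0]*z,(v-K[1,2])/K[1,1]*z,z],-1)
    W=P@c['pose'][:3,:3].T+c['pose'][:3,3]; W[z<=0]=np.nan; return W
def proj(c,p):
    T=np.linalg.inv(c['pose']); q=T[:3,:3]@p+T[:3,3]; k=c['mtx']@q; return k[:2]/k[2]
def save(c,n): cv2.imwrite('pics/'+n+'.png',c['color'][:,:,::-1])
E
python3 - <<'E'
from h import *
np.set_printoptions(precision=4,suppress=True)
s=r.get_state(); print({k:s[k] for k in('time_s','tcp_pos','eef_rot','contact_force','gripper_width')})
ims=[]
for n in('side','top'):
    c=r.capture(n); ims.append(c['color'])
    for t in('rack','fence_face','tab_face','lever_face','bookend','bottle_a','bottle_c','spice_jar','baking_powder'):
        for d in r.trace(c,t)[:4]:
            W=cloud(c)[d['mask']]; print(n,t,round(d['score'],2),np.round(d['uv']),np.nanmedian(W,0),np.nanpercentile(W,3,axis=0),np.nanpercentile(W,97,axis=0))
cv2.imwrite('pics/a.png',ims[0][:,:,::-1]);cv2.imwrite('pics/b.png',ims[1][:,:,::-1])
E
```

```text
pics
{'time_s': 0.0, 'tcp_pos': array([0.2024, 0.6434, 0.2446]), 'eef_rot': array([  94.1209,   89.9047, -103.3492]), 'contact_force': array([ 0.931 , -0.0294, -0.367 ]), 'gripper_width': 0.0879380880920984}
side rack 0.94 [258. 241.] [0.5184 0.0564 0.0153] [ 0.4562 -0.1361  0.0046] [0.6429 0.2689 0.0835]
side fence_face 0.59 [308. 201.] [ 0.4992 -0.0842  0.0493] [ 0.4505 -0.1587  0.0062] [ 0.6233 -0.0708  0.1158]
side tab_face 0.93 [314. 205.] [ 0.4947 -0.083   0.051 ] [ 0.4508 -0.1376  0.0188] [ 0.6159 -0.0713  0.1148]
side lever_face 0.52 [320. 200.] [ 0.4757 -0.0905  0.0861] [ 0.4642 -0.2168 -0.0011] [ 0.5564 -0.0876  0.121 ]
side lever_face 0.18 [206. 247.] [0.5869 0.1648 0.0538] [0.5804 0.149  0.0119] [0.6    0.1744 0.0894]
side bookend 0.95 [186. 263.] [0.5976 0.2181 0.0251] [0.5625 0.2119 0.0089] [0.6387 0.243  0.0914]
side bottle_a 0.92 [220. 240.] [0.5846 0.1336 0.0551] [0.5779 0.1184 0.0144] [0.5979 0.1426 0.0881]
side bottle_a 0.85 [210. 199.] [0.7305 0.0351 0.0395] [ 0.7226  0.0183 -0.0012] [0.7451 0.0445 0.076 ]
side bottle_a 0.81 [210. 244.] [0.5867 0.1651 0.0539] [0.5
[... 1590 characters left out ...]
tle_a 0.59 [218. 196.] [0.5899 0.1258 0.0669] [0.578  0.1138 0.0105] [0.6077 0.1424 0.094 ]
top bottle_a 0.46 [194. 195.] [0.5946 0.1912 0.0672] [0.5836 0.1796 0.0213] [0.6114 0.2079 0.094 ]
top bottle_c 0.61 [254. 146.] [0.7317 0.0302 0.0573] [0.7222 0.0151 0.0007] [0.7515 0.0449 0.0864]
top bottle_c 0.59 [218. 196.] [0.5899 0.1258 0.0669] [0.578  0.1138 0.0105] [0.6077 0.1424 0.094 ]
top bottle_c 0.46 [194. 195.] [0.5946 0.1912 0.0672] [0.5836 0.1796 0.0213] [0.6114 0.2079 0.094 ]
top spice_jar 0.68 [226. 136.] [0.7509 0.1062 0.104 ] [0.7369 0.0863 0.0008] [0.784  0.1335 0.1097]
top baking_powder 0.67 [294. 130.] [ 0.7693 -0.0744  0.0833] [ 0.7588 -0.1027  0.0056] [ 0.7944 -0.0478  0.089 ]
```

```bash
python3 - <<'E'
from h import *
np.set_printoptions(precision=4,suppress=True)
a=cv2.imread('pics/a.png');b=cv2.imread('pics/b.png')
a=cv2.resize(a[120:300,130:390],None,fx=2.2,fy=2.2,interpolation=cv2.INTER_CUBIC);b=cv2.resize(b[120:270,150:360],None,fx=2.6,fy=2.6,interpolation=cv2.INTER_CUBIC)
cv2.imwrite('pics/a2.png',a);cv2.imwrite('pics/b2.png',b)
for n in('side','top'):
    c=r.capture(n);W=cloud(c);C=c['color'].astype(int)
    red=(C[...,0]>120)&(C[...,0]>1.8*C[...,1])&(C[...,0]>1.8*C[...,2])
    box=(W[...,0]>.42)&(W[...,0]<.53)&(W[...,1]>-.2)&(W[...,1]<0)
    m=box&red&(W[...,2]>.09); P=W[m];print(n,'red',len(P),np.percentile(P,[2,50,98],axis=0))
    m=box&~red&(W[...,2]>.09); P=W[m];print(n,'tab',len(P),np.percentile(P,[2,50,98],axis=0) if len(P) else'')
    m=(W[...,0]>.42)&(W[...,0]<.7)&(W[...,1]>-.1)&(W[...,1]<.1)&(W[...,2]>.06); 
    m=(W[...,0]>.5)&(W[...,0]<.68)&(W[...,1]>-.2)&(W[...,1]<.05)&(W[...,2]>.03);P=W[m];print('fence',len(P),np.percentile(P,[2,50,98],axis=0))
    x=P[:,0];k=np.polyfit(x,P[:,1],1);print('y=kx+c',k, (np.abs(P[:,1]-np.polyval(k,x))).mean())
    # rack plate
    m=(W[...,2]>.005)&(W[...,2]<.012)&(W[...,0]>.4)&(W[...,0]<.7)&(W[...,1]>-.3)&(W[...,1]<.35)&(C.min(-1)>140)
    print('plate',cv2.minAreaRect((W[m][:,:2]*1000).astype(np.float32)))
    m=(W[...,2]>.030)&(W[...,2]<.04)&(W[...,0]>.4)&(W[...,0]<.55)&(W[...,1]>-.05)&(W[...,1]<.3)
    P=W[m];print('rail',cv2.minAreaRect((P[:,:2]*1000).astype(np.float32)))
E
```

```text
side red 20 [[ 0.4654 -0.095   0.1184]
 [ 0.4763 -0.0921  0.1204]
 [ 0.4865 -0.0904  0.1216]]
side tab 234 [[ 0.4585 -0.1398  0.0907]
 [ 0.4723 -0.1345  0.1055]
 [ 0.4881 -0.0878  0.1209]]
fence 782 [[ 0.5005 -0.0904  0.0311]
 [ 0.553  -0.0783  0.0561]
 [ 0.6256  0.0355  0.0785]]
y=kx+c [-0.3264  0.11  ] 0.014794868714488938
plate ((555.2377319335938, 51.02949523925781), (438.6820373535156, 179.17236328125), 84.29425048828125)
rail ((496.8768615722656, 115.04702758789062), (334.8027648925781, 42.102909088134766), 84.60025787353516)
top red 30 [[ 0.4658 -0.0962  0.1168]
 [ 0.4766 -0.0912  0.1227]
 [ 0.4875 -0.0883  0.1261]]
top tab 69 [[ 0.4599 -0.1413  0.091 ]
 [ 0.4721 -0.1343  0.1188]
 [ 0.4855 -0.0868  0.1253]]
fence 369 [[ 0.5002 -0.0958  0.0318]
 [ 0.5423 -0.079   0.0774]
 [ 0.6241  0.0458  0.0836]]
y=kx+c [-0.5418  0.2351] 0.02661531279329649
plate ((557.700439453125, 52.05665588378906), (439.7390441894531, 183.80960083007812), 84.35907745361328)
rail ((495.5765380859375, 116.15731811523438), (336.0806579589844, 42.00885772705078), 84.24424743652344)
```

View pics/a2.png

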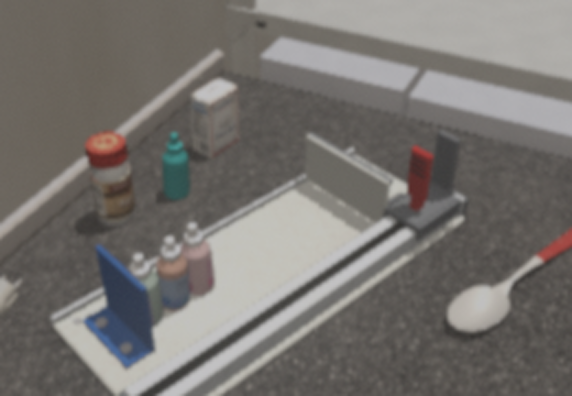

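View pics/b2.png

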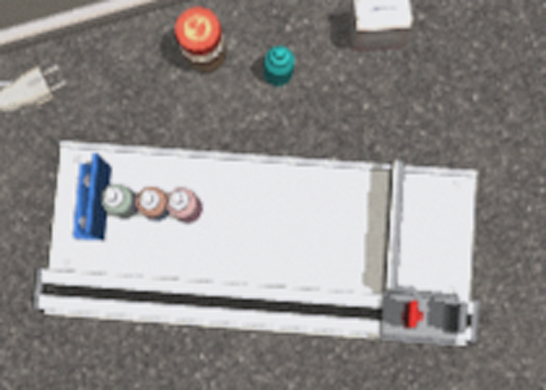

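The side view shows the fence at right (345,180), the red lever at (420,180) and the tab at (447,165). The bottle row is at (200,260), against the blue bookend. Next I refine these in rack coordinates.

```bash
cat >> h.py <<'E'
np.set_printoptions(precision=4,suppress=True)
YAW=np.radians(84.35-90); ex=np.array([np.cos(YAW),np.sin(YAW),0]); ey=np.array([-np.sin(YAW),np.cos(YAW),0]); O=np.array([.5565,.0515,0])
def rk(W): d=W-O; return np.stack([d@ex,d@ey,d[...,2]],-1)
def wd(p): return O+p[0]*ex+p[1]*ey+np.array([0,0,p[2]])
def go(p,flip=0):
    s=r.get_state(); M=R.from_euler('xyz',s['eef_rot'],degrees=True)
    ty=ey*(1-2*flip); tx=np.array([0,0,-1.]); T=R.from_matrix(np.stack([tx,ty,np.cross(tx,ty)],1))
    print('t',round(s['time_s'],2),'tcp',s['tcp_pos'],'rack',rk(s['tcp_pos']),'F',s['contact_force'],'w',s['gripper_width'])
    if p is not None: print('shift',M.inv().apply(wd(p)-s['tcp_pos'])/.15,'turn',(M.inv()*T).as_rotvec()/(np.pi/4))
E
python3 - <<'E'
from h import *
for n in('side','top'):
    c=r.capture(n);W=cloud(c);P=rk(W);C=c['color'].astype(int)
    def st(name,m):
        Q=P[m]; print(n,name,len(Q),*(np.percentile(Q,[3,50,97],axis=0).T.round(4) if len(Q) else ''))
    red=(C[...,0]>120)&(C[...,0]>1.8*C[...,1])&(C[...,0]>1.8*C[...,2])
    near=(abs(P[...,0]+.065)<.03)
    st('lever',near&red&(P[...,2]>.09)&(P[...,1]<-.1))
    st('levertop',near&red&(P[...,2]>.116)&(P[...,1]<-.1))
    st('tab',near&~red&(P[...,2]>.09)&(P[...,1]<-.16))
    st('tabtop',near&~red&(P[...,2]>.118)&(P[...,1]<-.16))
    st('fence',(abs(P[...,0]-.03)<.05)&(P[...,2]>.025)&(P[...,2]<.06)&(P[...,1]<-.05))
    st('fencetop',(abs(P[...,0]-.03)<.05)&(P[...,2]>.06)&(P[...,1]<-.05)&(P[...,1]>-.2))
    blue=(C[...,2]>1.5*C[...,0])&(P[...,1]>.1)&(abs(P[...,0])<.1)&(P[...,2]>.02)
    st('bookend',blue)
    bot=(P[...,2]>.03)&(abs(P[...,0]-.03)<.05)&(P[...,1]>-.03)&(P[...,1]<.2)&~blue
    st('bottles',bot); print(np.nanmin(P[bot][:,1]))
    st('bot body',bot&(P[...,2]<.06))
    st('rail',(P[...,2]>.030)&(P[...,2]<.04)&(P[...,1]>0)&(P[...,0]<-.03))
go([-.065,-.17,.2]); go([-.065,-.17,.2],1)
s=r.get_state()
E
```

```text
side lever 20 [-0.0766 -0.0664 -0.0562] [-0.1535 -0.1507 -0.1482] [0.1187 0.1203 0.1219]
side levertop 20 [-0.0766 -0.0664 -0.0562] [-0.1535 -0.1507 -0.1482] [0.1187 0.1203 0.1219]
side tab 4380 [-0.0932 -0.0658 -0.037 ] [-0.7569 -0.4635 -0.4199] [0.0988 0.246  0.4745]
side tabtop 3144 [-0.0932 -0.0657 -0.037 ] [-0.7574 -0.4592 -0.4249] [0.1284 0.3793 0.477 ]
side fence 315 [-0.0175  0.0284  0.0775] [-0.1303 -0.1285 -0.1266] [0.0264 0.0425 0.0584]
side fencetop 258 [-0.0173  0.0253  0.076 ] [-0.1368 -0.129  -0.1267] [0.0606 0.0727 0.0789]
side bookend 280 [-0.0073  0.0365  0.0608] [0.1639 0.1679 0.1687] [0.0278 0.0777 0.0924]
side bottles 963 [-0.0101  0.0193  0.0433] [0.0746 0.1197 0.1683] [0.0321 0.0618 0.0917]
0.06528015578377035
side bot body 450 [-0.0102  0.0155  0.0605] [0.0742 0.1235 0.1684] [0.0308 0.0449 0.0592]
side rail 1843 [-0.2301 -0.0672 -0.0438] [0.01   0.1362 0.4279] [0.0306 0.0326 0.037 ]
top lever 31 [-0.0763 -0.0643 -0.0546] [-0.1544 -0.15   -0.1472] [0.1184 0.1221 0.1244]
top levertop 31 [-0.0763 -0.0643 -0.0546] [-0.1544 -0.15   -0.1472] [0.1184 0.1221 0.1244]
t
[... 372 characters left out ...]
3 [-0.047   0.0198  0.064 ] [0.1633 0.1644 0.6144] [0.025  0.0763 0.0969]
top bottles 407 [0.0131 0.0251 0.0417] [0.0674 0.1093 0.16  ] [0.0399 0.0682 0.0948]
0.06489642193408283
top bot body 72 [0.0122 0.0187 0.041 ] [0.0655 0.1041 0.1609] [0.0323 0.0477 0.0596]
top rail 5733 [-0.464  -0.3408 -0.0511] [0.0323 0.3944 0.6017] [0.0307 0.0364 0.0398]
t 1.2 tcp [0.2026 0.6438 0.2456] rack [-0.4105  0.5546  0.2456] F [-0.5397 -0.8453  0.3733] w 0.08783203889970677
shift [ 0.3038  4.2569 -3.2438] turn [3.7374 0.     0.    ]
t 1.2 tcp [0.2026 0.6438 0.2456] rack [-0.4105  0.5546  0.2456] F [-0.5397 -0.8453  0.3733] w 0.08783203889970677
shift [ 0.3038  4.2569 -3.2438] turn [-0.2626 -0.      0.    ]
```

send_rows --plan '[[[0, 0.2, -0.2], [-0.06, 0, 0]], [[0, 0.4, -0.4], [-0.12, 0, 0]], [[0, 0.6, -0.6], [-0.18, 0, 0]], [[0, 0.8, -0.8], [-0.26, 0, 0]], [[0, 1, -1], [-0.26, 0, 0]]]' --jaw 1 --force 10

```text
time_s: 1.7
tcp_pos: [0.3012, 0.4542, 0.2458]
eef_rot: [-111.9, 90.0, 62.5]
contact_force: [0.3, 0.5, 0.1]
gripper_width: 0.0877
```

```bash
python3 -c "
from h import *
go([-.065,-.178,.2],1)"
```

```text
t 1.7 tcp [0.3012 0.4542 0.2458] rack [-0.2937  0.3756  0.2458] F [0.3476 0.519  0.105 ] w 0.08767756167975858
shift [ 0.3037  3.6919 -1.5229] turn [ 0.0007 -0.0002  0.0006]
```

send_rows --plan '[[[0, 0.2, -0.2], [0, 0, 0]], [[0, 0.45, -0.4], [0, 0, 0]], [[0, 0.7, -0.6], [0, 0, 0]], [[0, 0.95, -0.8], [0, 0, 0]], [[0, 1, -1], [0, 0, 0]]]'

```text
time_s: 2.2
tcp_pos: [0.436, 0.2869, 0.2466]
eef_rot: [-106.6, 89.9, 67.7]
contact_force: [0.9, 1.8, 0.1]
gripper_width: 0.0877
```

send_rows --plan '[[[0, 0.3, -0.1], [0, 0, 0]], [[0, 0.6, -0.2], [0, 0, 0]], [[0, 0.9, -0.3], [0, 0, 0]], [[0, 1, -0.4], [0, 0, 0]], [[0, 1, -0.5], [0, 0, 0]]]'

```text
time_s: 2.7
tcp_pos: [0.4961, 0.1281, 0.2471]
eef_rot: [-119.7, 89.9, 54.4]
contact_force: [-0.0, 0.7, 0.3]
gripper_width: 0.0878
```

send_rows --plan '[[[0, 0.3, 0], [0, 0, 0]], [[0, 0.6, 0], [0, 0, 0]], [[0, 0.9, 0], [0, 0, 0]], [[0, 1, 0], [0, 0, 0]], [[0, 1, 0], [0, 0, 0]]]'

```text
time_s: 3.2
tcp_pos: [0.4811, -0.0224, 0.2469]
eef_rot: [-123.9, 89.9, 50.1]
contact_force: [0.5, 0.6, -0.2]
gripper_width: 0.0876
```

```bash
python3 -c "
from h import *
go([-.065,-.178,.2],1)
c=r.capture('wrist');save(c,'w1')
W=cloud(c);P=rk(W);C=c['color'].astype(int)
red=(C[...,0]>110)&(C[...,0]>1.8*C[...,1])&(C[...,0]>1.8*C[...,2])
near=(abs(P[...,0]+.065)<.035)&(P[...,2]>.09)&(P[...,2]<.14)
for m in(near&red,near&~red): 
  Q=P[m];print(len(Q),np.percentile(Q,[2,50,98],axis=0) if len(Q) else '')
"
```

```text
t 3.2 tcp [ 0.4811 -0.0224  0.2469] rack [-0.0678 -0.0809  0.2469] F [ 0.4808  0.5875 -0.2303] w 0.08756185535375789
shift [ 0.3113  0.6477 -0.0217] turn [-0.0068 -0.0018  0.0027]
183 [[-0.0749 -0.1543  0.1187]
 [-0.063  -0.1507  0.121 ]
 [-0.0515 -0.1475  0.1225]]
711 [[-0.0755 -0.2002  0.0909]
 [-0.0611 -0.1936  0.1122]
 [-0.0496 -0.1468  0.1223]]
```

send_rows --plan '[[[0, 0.25, -0.02], [0, 0, 0]], [[0, 0.45, -0.02], [0, 0, 0]], [[0.1, 0.65, -0.025], [-0.007, 0, 0.003]], [[0.2, 0.65, -0.025], [-0.007, 0, 0.003]], [[0.3, 0.65, -0.025], [-0.007, 0, 0.003]]]'

```text
time_s: 3.75
tcp_pos: [0.4759, -0.1182, 0.2011]
eef_rot: [-177.3, 89.9, -2.9]
contact_force: [0.4, 0.5, -0.0]
gripper_width: 0.0878
```

```bash
python3 -c "
from h import *
go([-.064,-.178,.105],1)"
```

```text
t 3.75 tcp [ 0.4759 -0.1182  0.2011] rack [-0.0635 -0.1768  0.2011] F [ 0.4419  0.4889 -0.034 ] w 0.08781311603904494
shift [0.6406 0.0079 0.0043] turn [ 0.0007 -0.0025  0.0001]
```

send_rows --plan '[[[0.16, 0, 0], [0, 0, 0]], [[0.32, 0, 0], [0, 0, 0]], [[0.48, 0, 0], [0, 0, 0]], [[0.6, 0, 0], [0, 0, 0]], [[0.64, 0, 0], [0, 0, 0]]]'

```text
time_s: 4.25
tcp_pos: [0.4758, -0.117, 0.1033]
eef_rot: [21.2, 89.9, -164.4]
contact_force: [-0.0, -0.6, 0.9]
gripper_width: 0.0872
```

send_rows --plan '[[[0, 0, 0], [0, 0, 0]], [[0, 0, 0], [0, 0, 0]], [[0, 0, 0], [0, 0, 0]], [[0, 0, 0], [0, 0, 0]], [[0, 0, 0], [0, 0, 0]]]' --jaw -0.14 --force 10

```text
time_s: 4.75
tcp_pos: [0.4762, -0.117, 0.1039]
eef_rot: [176.3, 90.0, -9.2]
contact_force: [-0.5, -2.5, 1.6]
gripper_width: 0.0532
```

```bash
cat >> h.py <<'E'
def look(n='wrist'):
    c=r.capture(n);P=rk(cloud(c));C=c['color'].astype(int)
    f=(P[...,0]>-.02)&(P[...,0]<.08)&(P[...,2]>.04)&(P[...,2]<.09)&(abs(P[...,1])<.15)
    Q=P[f&(P[...,2]>.02)]
    print(n,'fence/bottle y hist',np.histogram(Q[:,1],np.arange(-.15,.15,.01))[0]); return c,P,C
E
python3 -c "
from h import *
go(None); c,P,C=look('side'); save(c,'s2'); 
im=cv2.resize(c['color'][140:290,140:370],None,fx=2.5,fy=2.5,interpolation=cv2.INTER_CUBIC);cv2.imwrite('pics/s2.png',im[...,::-1])"
```

```text
t 4.75 tcp [ 0.4762 -0.117   0.1039] rack [-0.0633 -0.1756  0.1039] F [-0.5432 -2.483   1.6405] w 0.05322743628939677
side fence/bottle y hist [  1 127 315   0   0   0   0   0   0   0   0   0   0   0   0   0   0   0
   0   0   0   8  52 112  51  56 113  67  39]
```

View pics/s2.png

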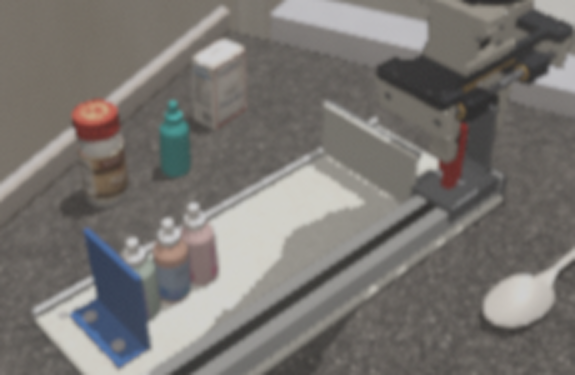

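The fingers are closing round the tab and lever (about 450,160 in the crop), and everything else is undisturbed. I keep closing.

send_rows --plan '[[[0, 0, 0], [0, 0, 0]], [[0, 0, 0], [0, 0, 0]], [[0, 0, 0], [0, 0, 0]], [[0, 0, 0], [0, 0, 0]], [[0, 0, 0], [0, 0, 0]]]'

```text
time_s: 5.3
tcp_pos: [0.4762, -0.1173, 0.1042]
eef_rot: [141.3, 90.0, -44.3]
contact_force: [-2.4, -1.1, 6.2]
gripper_width: 0.0394
```

```bash
python3 -c "
from h import *
go(None)"
```

```text
t 5.3 tcp [ 0.4762 -0.1173  0.1042] rack [-0.0633 -0.1758  0.1042] F [-2.3542 -1.1425  6.2392] w 0.03942130462957909
```

send_rows --plan '[[[0, -0.05, 0], [0, 0, 0]], [[0, -0.15, 0], [0, 0, 0]], [[0, -0.27, 0], [0, 0, 0]], [[0, -0.39, 0], [0, 0, 0]], [[0, -0.5, 0], [0, 0, 0]]]'

```text
time_s: 5.8
tcp_pos: [0.4835, -0.0417, 0.1042]
eef_rot: [142.5, 90.0, -43.0]
contact_force: [0.5, -1.8, 1.2]
gripper_width: 0.0401
```

```bash
python3 -c "
from h import *
go([-.064,-.0257,.104],1); c,P,C=look('side')
f=(P[...,0]>-.02)&(P[...,0]<.08)&(P[...,2]>.03)&(P[...,2]<.07)&(P[...,1]<.02)&(P[...,1]>-.15)
print(np.percentile(P[f][:,1],[3,50,97]))"
```

```text
t 5.8 tcp [ 0.4835 -0.0417  0.1042] rack [-0.0635 -0.0999  0.1042] F [ 0.4676 -1.7696  1.183 ] w 0.040096319886059856
shift [ 0.0014 -0.495   0.0026] turn [ 0.0023 -0.0007 -0.0005]
side fence/bottle y hist [  0   0   0   0   0   0   0   0   0  63 389   0   0   0   0   0   0   0
   0   0   0   8  54 112  54  57 118  67  37]
[-0.048  -0.0466 -0.045 ]
```

send_rows --plan '[[[0, -0.1, 0], [0, 0, 0]], [[0, -0.22, 0], [0, 0, 0]], [[0, -0.34, 0], [0, 0, 0]], [[0, -0.45, 0], [0, 0, 0]], [[0, -0.49, 0], [0, 0, 0]]]'

```text
time_s: 6.35
tcp_pos: [0.4908, 0.0342, 0.1043]
eef_rot: [-166.8, 90.0, 7.8]
contact_force: [-1.3, -1.0, 3.0]
gripper_width: 0.0399
```

```bash
cat >> h.py <<'E'
def fence():
    go(None); c,P,C=look('side')
    f=(P[...,0]>-.02)&(P[...,0]<.08)&(P[...,2]>.03)&(P[...,2]<.07)&(P[...,1]<.058)&(P[...,1]>-.15)
    print('fence',np.percentile(P[f][:,1],[3,50,97]))
    red=(C[...,0]>100)&(C[...,0]>1.8*C[...,1])&(C[...,0]>1.8*C[...,2])&(abs(P[...,0]+.065)<.03)
    Q=P[red&(P[...,2]>.05)]; print('lever',len(Q),np.percentile(Q,[3,50,97],axis=0) if len(Q) else '')
    f=(P[...,0]>-.02)&(P[...,0]<.08)&(P[...,2]>.03)&(P[...,2]<.07)&(P[...,1]>.058)&(P[...,1]<.14)
    if f.sum(): print('row',np.percentile(P[f][:,1],[1,3]))
E
python3 -c "
from h import *
fence()"
```

```text
t 6.35 tcp [0.4908 0.0342 0.1043] rack [-0.0636 -0.0237  0.1043] F [-1.2535 -1.0099  2.954 ] w 0.03985416315697242
side fence/bottle y hist [  0   0   0   0   0   0   0   0   0   0   0   0   0   0   0   0   7 337
 113   0   0   8  56 111  53  58 117  68  37]
fence [0.0285 0.0297 0.031 ]
lever 108 [[-0.0782 -0.0131  0.0528]
 [-0.0733 -0.0031  0.0755]
 [-0.0623  0.0031  0.1185]]
row [0.0689 0.0714]
```

send_rows --plan '[[[0, 0, 0], [0, 0, 0]], [[0, 0, 0], [0, 0, 0]], [[0, 0, 0], [0, 0, 0]], [[0, 0, 0], [0, 0, 0]], [[0, 0, 0], [0, 0, 0]]]' --jaw 0.45

```text
time_s: 6.9
tcp_pos: [0.4908, 0.034, 0.1042]
eef_rot: [-150.5, 90.0, 24.0]
contact_force: [-0.1, 0.0, 0.1]
gripper_width: 0.0629
```

```bash
python3 -c "
from h import *
fence()"
```

```text
t 6.9 tcp [0.4908 0.034  0.1042] rack [-0.0636 -0.0239  0.1042] F [-0.1078  0.0323  0.0949] w 0.0628681477751167
side fence/bottle y hist [  0   0   0   0   0   0   0   0   0   0   0   0   0   0   0   0  31 424
   0   0   0   8  54 110  53  58 115  71  35]
fence [0.0265 0.0276 0.0289]
lever 114 [[-0.0778 -0.0076  0.0534]
 [-0.0731 -0.0015  0.0803]
 [-0.0631  0.003   0.1189]]
row [0.0691 0.0715]
```

send_rows --plan '[[[0, -0.02, 0], [0, 0, 0]], [[0, -0.04, 0], [0, 0, 0]], [[0, -0.055, 0], [0, 0, 0]], [[0, -0.062, 0], [0, 0, 0]], [[0, -0.068, 0], [0, 0, 0]]]'

```text
time_s: 7.45
tcp_pos: [0.4918, 0.0442, 0.1042]
eef_rot: [166.3, 90.0, -19.1]
contact_force: [1.5, -4.1, -0.7]
gripper_width: 0.0631
```

```bash
sed -i "s/Q=P\[red&(P\[...,2\]>.05)\]/Q=P[red\&(P[...,2]>.11)]/" h.py; python3 -c "
from h import *
fence()"
```

```text
t 7.45 tcp [0.4918 0.0442 0.1042] rack [-0.0637 -0.0136  0.1042] F [ 1.5101 -4.1314 -0.731 ] w 0.06305874452419567
side fence/bottle y hist [  0   0   0   0   0   0   0   0   0   0   0   0   0   0   0   0  25 432
   1   0   0   7  58 106  57  58 114  66  36]
fence [0.0267 0.0279 0.029 ]
lever 13 [[-0.0777 -0.0082  0.1102]
 [-0.0757 -0.0067  0.1152]
 [-0.0743 -0.0047  0.1208]]
row [0.0689 0.0711]
```

send_rows --plan '[[[0, -0.006, 0], [0, 0, 0]], [[0, -0.01, 0], [0, 0, 0]], [[0, -0.014, 0], [0, 0, 0]], [[0, -0.018, 0], [0, 0, 0]], [[0, -0.02, 0], [0, 0, 0]]]'

```text
time_s: 8.0
tcp_pos: [0.4921, 0.0471, 0.1042]
eef_rot: [135.4, 90.0, -50.1]
contact_force: [1.5, -3.7, -0.3]
gripper_width: 0.0634
```

```bash
python3 -c "
from h import *
fence()"
```

```text
t 8.0 tcp [0.4921 0.0471 0.1042] rack [-0.0637 -0.0107  0.1042] F [ 1.4812 -3.6641 -0.2572] w 0.06341242321274353
side fence/bottle y hist [  0   0   0   0   0   0   0   0   0   0   0   0   0   0   0   0   0 149
 304   0   0   8  53 111  50  59 115  67  36]
fence [0.0295 0.0308 0.032 ]
lever 14 [[-0.0784 -0.0062  0.1105]
 [-0.0757 -0.0041  0.1151]
 [-0.073  -0.0025  0.1206]]
row [0.0689 0.0713]
```

send_rows --plan '[[[0, -0.006, 0], [0, 0, 0]], [[0, -0.01, 0], [0, 0, 0]], [[0, -0.014, 0], [0, 0, 0]], [[0, -0.018, 0], [0, 0, 0]], [[0, -0.02, 0], [0, 0, 0]]]'

```text
time_s: 8.55
tcp_pos: [0.4924, 0.0502, 0.1042]
eef_rot: [152.2, 90.0, -33.2]
contact_force: [1.3, -4.3, -0.4]
gripper_width: 0.0635
```

send_rows --plan '[[[0, -0.004, 0], [0, 0, 0]], [[0, -0.008, 0], [0, 0, 0]], [[0, -0.012, 0], [0, 0, 0]], [[0, -0.014, 0], [0, 0, 0]], [[0, -0.014, 0], [0, 0, 0]]]'

```text
time_s: 9.05
tcp_pos: [0.4926, 0.0524, 0.1042]
eef_rot: [148.8, 90.0, -36.6]
contact_force: [0.9, -3.2, -0.5]
gripper_width: 0.0636
```

```bash
python3 -c "
from h import *
fence()"
```

```text
t 9.05 tcp [0.4926 0.0524 0.1042] rack [-0.0637 -0.0054  0.1042] F [ 0.8945 -3.1799 -0.4568] w 0.06363581645184069
side fence/bottle y hist [  0   0   0   0   0   0   0   0   0   0   0   0   0   0   0   0   0  38
 411   0   0   8  51 114  52  60 117  66  36]
fence [0.0349 0.0361 0.0375]
lever 14 [[-0.0783 -0.0008  0.1115]
 [-0.076   0.0012  0.1149]
 [-0.0721  0.0043  0.1216]]
row [0.0691 0.0716]
```

send_rows --plan '[[[0, -0.005, 0], [0, 0, 0]], [[0, -0.009, 0], [0, 0, 0]], [[0, -0.013, 0], [0, 0, 0]], [[0, -0.017, 0], [0, 0, 0]], [[0, -0.017, 0], [0, 0, 0]]]'

```text
time_s: 9.6
tcp_pos: [0.4929, 0.0554, 0.1042]
eef_rot: [-146.0, 90.0, 28.6]
contact_force: [-0.7, 0.6, 1.2]
gripper_width: 0.0634
```

```bash
python3 -c "
from h import *
fence()"
```

```text
t 9.6 tcp [0.4929 0.0554 0.1042] rack [-0.0637 -0.0024  0.1042] F [-0.7168  0.5646  1.2425] w 0.0634366653422292
side fence/bottle y hist [  0   0   0   0   0   0   0   0   0   0   0   0   0   0   0   0   0   3
 361  79   0   7  58 106  53  60 117  68  37]
fence [0.0384 0.0395 0.0407]
lever 8 [[-0.0764  0.0166  0.1122]
 [-0.0753  0.0191  0.1168]
 [-0.0726  0.0203  0.12  ]]
row [0.069  0.0713]
```

The tooth has dropped: the lever sprang out to 54 mm over the tab, and the force went to zero. The gap to the bottles is about 24 mm, less than one pitch, so this is the last notch. I back off evenly and lift away.

send_rows --plan '[[[0, 0.01, 0], [0, 0, 0]], [[0, 0.02, 0], [0, 0, 0]], [[0, 0.03, 0], [0, 0, 0]], [[0, 0.03, 0], [0, 0, 0]], [[0, 0.03, 0], [0, 0, 0]]]' --jaw 0.7

```text
time_s: 10.15
tcp_pos: [0.4925, 0.0507, 0.1042]
eef_rot: [-158.2, 90.0, 16.3]
contact_force: [-0.5, -0.4, -0.1]
gripper_width: 0.0746
```

send_rows --plan '[[[-0.1, 0, 0], [0, 0, 0]], [[-0.25, 0, 0], [0, 0, 0]], [[-0.45, 0, 0], [0, 0, 0]], [[-0.65, 0, 0], [0, 0, 0]], [[-0.8, 0, 0], [0, 0, 0]]]'

```text
time_s: 10.65
tcp_pos: [0.4928, 0.0507, 0.2262]
eef_rot: [-155.1, 89.9, 19.4]
contact_force: [0.5, -0.8, -0.1]
gripper_width: 0.074
```

```bash
python3 -c "
from h import *
fence()
c,P,C=look('wrist')
red=(C[...,0]>100)&(C[...,0]>1.8*C[...,1])&(C[...,0]>1.8*C[...,2])&(abs(P[...,0]+.065)<.03)&(P[...,2]>.11)
print('wrist lever',np.percentile(P[red],[2,50,98],axis=0))
m=(abs(P[...,0]+.065)<.02)&(P[...,2]>.11)&(P[...,2]<.14)&~red&(P[...,1]<-.01);print('tab',np.percentile(P[m],[2,50,98],axis=0) if m.any() else '')
c=r.capture('side')
im=cv2.resize(c['color'][140:290,140:370],None,fx=2.5,fy=2.5,interpolation=cv2.INTER_CUBIC);cv2.imwrite('pics/s3.png',im[...,::-1])"
```

```text
t 10.65 tcp [0.4928 0.0507 0.2262] rack [-0.0633 -0.007   0.2262] F [ 0.5098 -0.7785 -0.0936] w 0.07396936941203934
side fence/bottle y hist [  0   0   0   0   0   0   0   0   0   0   0   0   0   0   0   0   0   6
 358  91   0   8  55 110  52  57 116  65  37]
fence [0.0385 0.0396 0.0408]
lever 20 [[-0.0741  0.0158  0.1174]
 [-0.0646  0.0186  0.1199]
 [-0.0573  0.0206  0.1214]]
row [0.0683 0.0712]
wrist fence/bottle y hist [   0    0    0    0    0    0    0    0    0    0    0    0    0    0
    0    0    0   75 1102   47    0  209  413  159  137  455  146   10
  522]
wrist lever [[-0.0747  0.013   0.1187]
 [-0.0617  0.0166  0.1212]
 [-0.0516  0.0205  0.1229]]
tab [[-0.0759 -0.0333  0.1118]
 [-0.0616 -0.0288  0.121 ]
 [-0.0499 -0.0254  0.1226]]
```

View pics/s3.png

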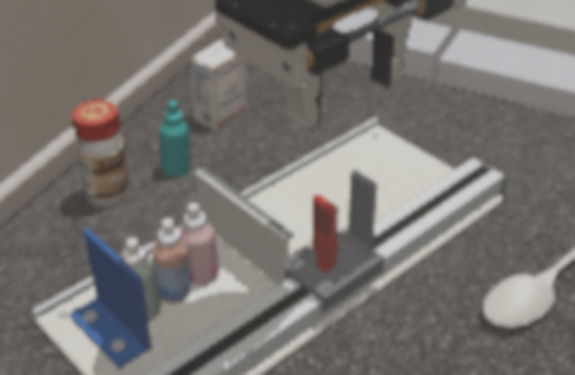

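```bash
python3 -c "
from plant import r
print(r.close_job())"
```

```text
the job is handed in; nothing more can be done
None
```

The fence is latched in the last notch before the bottles, and I handed the job in at about 11 s of the 45 s allowed.

- **What I did:** I squeezed the tab and lever to about 40 mm and slid the fence to about 35 mm from the row. I then let the lever go and pushed only the tab in 2–3 mm steps. Drag was about 3–4 N until the tooth dropped and the force fell to zero, so the tooth was not forced against a notch wall.
- **Latch:** With the arm lifted clear, the wrist camera put the lever 53.8 mm over the tab. It is 54 mm fully let go and about 43 mm on the flat land.
- **Position:** The fence face is about 24 mm from the bottle row. That is less than the 30 mm pitch, so there is no further notch before the bottles.
- **Surroundings:** The measured front of the bottle row did not move. In the last picture the bottles, spice jar and salt box stand as before.
- **Not checked or off:** I did not push against the latch afterwards to test it. The fence slid back about 2 mm when I first let the lever go, which made no difference. No check failed or disagreed.

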